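# Spin check of the battery locker's extraction blower

### The job

The locker's hydrogen extraction blower lies on the shelf with its rear cover off. Lay a fingertip lightly on the flat back plate of its rotor, down inside the round opening, and drag the rotor round through at least one full turn, either way, to check that it runs free, never pressing so hard that the soft-mounted rotor rubs on its inlet. Then set the black rear cover gently back over the opening, fully home, let go, and leave the small parts lying about as they are.

Things in the scene. Friction and masses are not known exactly. Their poses are not given: they have to be found in the camera images.
- blower: Grey volute blower casing, bolted to the shelf, 75 mm high, its rear opening facing up. Origin on the shelf under the rotor's axis, z up, x towards its square outlet. Its spiral wall is 86 to 116 mm from the axis, the outlet reaches 130 mm along +x. Inside, concentric: the rotor, a flat aluminium disc 150 mm across with a red painted mark and a low hub dome (24 mm across, 5 mm high).
- blower_rim (a point): Centre of the casing's round rear opening, 124 mm across, level with the casing's flat top. The rotor's disc lies below at a height that is NOT measured: by how far the rotor was pushed onto its shaft and the rubber mounts settled, its top is 15 to 33 mm below this point. Pressed on, it gives about 1 mm per 5 N; beyond 12 N it rubs on the inlet, which must not happen.
- rotor (a joint): Angle of the rotor about its upright axis, rad, growing anticlockwise seen from above; 0 at the start, no stops, counts on through full turns. It stays where it is left. Motor and bearings drag with about 0.07 N m: a fingertip 38 mm from the axis needs some 1.9 N sideways.
- cover_grip (a point): Centre (half-way up) of the bar grip on the loose black round rear cover, 180 g. Bar 62 mm long (x), 14 mm wide (y), 32 mm high, on a disc 142 mm across and 5 mm thick whose top is 16 mm below this point. Starts on the shelf. Fully home this point is 21 mm above blower_rim, on its axis, the disc flat on the casing; any turn about the upright axis is right.
- cover_foot (a point): Centre of the underside of the cover's locating spigot, 117 mm across and 6 mm deep below the disc, 27 mm below cover_grip. Home, the spigot is in the casing's opening with 3 mm play all round.
- vent_cap_mid (a point): Bystander: centre of a white polyethylene vent cap, 34 mm across, 18 mm high.
- busbar_mid (a point): Bystander: centre of a flat copper busbar offcut, 80 x 20 x 5 mm, long along x.
- fuse_mid (a point): Bystander: centre of a squat brown glass fuse standing on end, 23 mm across, 26 mm high.
- socket_mid (a point): Bystander: centre of a steel socket standing on end, 25 mm across, 30 mm high.
- terminal_guard_mid (a point): Bystander: centre of a yellow plastic terminal guard, an upturned channel 70 x 34 x 25 mm.
- screwdriver_mid (a point): Bystander: middle of a screwdriver lying on the shelf, 10 mm above the shelf.
Things that resemble listed ones, but are neither listed nor needed, are in the scene too. Leave any green look-alike of the part that bears cover_grip alone.

How it is judged:
By the outcome, as a careful person would: the job done as asked, in the order asked, and still so for the second after the job is handed in, with the robot touching nothing.
It also fails if it takes over 72 s, if anything falls off the work surface, if the arm or the gripper's body presses on something with over 40 N, if the wrist force passes 120 N, or if a joint passes its speed limit or range.

### The arm

A 6-joint arm with a two-finger parallel gripper is mounted at the origin on the work surface. World frame = base frame: x ahead of the robot, y to its left, z up, the work surface at z = 0. Lengths are in mm, angles in rad, forces in N, time in s.
With the tool pointing down it reaches from about 350 to 875 mm from the base axis. Payload 15.5 kg.
Tool frame: the origin (TCP) lies at the very end of the fingers, on their centre line; the grasp point (between the pads) lies 19 mm behind it (env.grip_point_offset is the z of the grasp point in the tool frame, in mm); z points along the fingers, y is the line along which they close (so a half turn about z gives the same grasp; the last joint's range is limited). The gripper opens to 85 mm and grips with 20 to 120 N. Pads are 22 mm wide; open, the fingers measure 114 mm over their backs; the gripper's body (76 mm by 85 mm) begins 54 mm behind the grasp point. The pads swing forward as they close: fully open they stand 13 mm farther back than shut.
Start: joints at [1.208, 0.494, 1.345, -0, 1.302, -0.096], TCP at [164.774, 602.89, 231.277] pointing down, gripper open.
Joint ranges: [-2.91, 2.91], [-0.82, 2.16], [0.22, 2.67], [-1.22, 4.37], [0.12, 2.79], [-3.08, 3.08]. Speed limits (rad/s): [1.89, 1.89, 2.57, 3.01, 3.01, 3.01].

### API

Orientations are given as [roll, pitch, yaw] about the fixed x, y, z axes, in that order (R = Rz(yaw) Ry(pitch) Rx(roll)).
In Python, from station import env, vision gives the robot as it stands.
- The arm moves only by the tool send_rows, never from a script. Its argument "series" is a list of rows, each a list of 6 numbers: the shift along the tool's x, y, z in m, then the turn, a rotation vector about the tool's x, y, z in rad. In form: [[x, y, z, rx, ry, rz], ...]. A call has 1 to 8 rows; each row is the pose to reach, as a shift and turn from the pose commanded when the call began, along the tool's axes at that moment; what a row does not reach only later rows make up. A row lasts 1/10 s, in which the tool goes at most 50 mm and 8.59 degrees, less where a joint would pass 70% of its speed; a pose out of reach is approached as far as the arm can. A call with a gripper value outside its range is refused whole. "fingers" is the closure in counts, from 0 (fully open) to 255 (shut), set as the call begins (left out, the last holds). The fingers move at their own pace and stop on an object; the grip force is fixed at half the most. Time passes only in rows, so rows that repeat a pose let the fingers close. It gives the time, the measured TCP pose, the force, the opening and the grip force at its end, in the units of the state.
- env.state(): the state, without advancing time (a new reading comes with each control period).
- vision.get_image(name): name is "scene" or "top" or "wrist"; returns the picture (420x560x3 uint8, red, green, blue); there is no depth.
- vision.camera_info(name): a dict with "fx", "fy", "cx", "cy" (pixels), "k1" (the pictures are not rectified: a ray, as slopes to the right and down, at radius r is drawn at 1 + k1 r^2 times it, then the intrinsics apply), "xyz" and "attitude" of the camera in the world; the wrist camera has in their place "T_tool_cam" (4x4, takes a point from camera to tool coordinates, whose origin is the TCP and whose axes are the flange's). Camera axes: x right, y down, z forward; pixel columns grow to the right and rows downward; lengths in mm; the calibration is good to about 2 mm. A picture is of the moment at which its call begins: read the wrist's pose just before it. camera_info takes no time and is no camera call.
- env.job_done(): hands the job in; it is judged then, once.
The state is a dict: "time": time; "joint_pos": joint angles; "qd": joint speeds; "joint_efforts": joint torques, N m; "tool_pos": TCP position; "eef_rot": TCP orientation; "ft_force": force on the tool from outside, world axes, zero at the start; "torque": the same for the moment, N m; "finger_gap": finger opening in mm; "grasp_force": force on a finger pad.
Only numpy, scipy, OpenCV 4.12 (cv2) and the standard library are available. Lean on these libraries where they do the work, as an engineer would, in place of code of your own. Each camera call takes 0.05 s, during which the arm holds its last target. There are 200 camera calls.

## Working session

There is one attempt and no reset: what is moved stays moved. The work goes in short steps, Python scripts to look and compute and a tool call to move; the robot and the scene stay as the last step left them, time stands still between calls to the robot, and variables do not carry over. Pictures are saved under pics/ and viewed, at most 10 in all, crops included, and the job is handed in when it is done.

Besides the shell and the picture viewer there is one more tool, called after "Emit:" as name(argument=value, ...) on one line, values as JSON. send_rows: Moves the arm, as the interface text tells. Its arguments: {"type":"object","properties":{"series":{"type":"array"},"fingers":{"type":"number"}},"required":["series"]}

```bash
mkdir -p pics; ls; python3 - <<'E'
from station import env, vision
import cv2, numpy as np
s=env.state(); print(s)
for n in("top","scene","wrist"):
    print(n,vision.camera_info(n))
for n in("top","scene"):
    im=vision.get_image(n); cv2.imwrite(f"pics/{n}0.png",cv2.resize(im[:,:,::-1],(800,600),interpolation=cv2.INTER_CUBIC))
E
```

```text
pics
{'time': 0.0, 'joint_pos': array([ 1.20846735e+00,  4.94201358e-01,  1.34616751e+00, -3.86549104e-06,
        1.30248443e+00, -9.54547294e-02]), 'qd': array([ 9.59786260e-04,  8.59257981e-05, -1.52421023e-03,  2.64341273e-04,
       -4.78219629e-04, -4.85729280e-04]), 'joint_efforts': array([ 8.69675059e-04, -8.82148147e+01, -3.83878255e+01, -1.42927233e-04,
        9.64742299e-03,  3.85810483e-05]), 'tool_pos': array([164.66073702, 602.53044686, 230.67662484]), 'eef_rot': array([-3.14033739e+00, -1.16443318e-04,  2.87471936e+00]), 'ft_force': array([-0.61825017,  0.10833593, -0.87529677]), 'torque': array([ 0.00994292,  0.01578787, -0.05251307]), 'grasp_force': 0.0, 'finger_gap': 85.33914666565562}
top {'fx': 487.69207214787906, 'fy': 487.69207214787906, 'cx': 279.75041001329464, 'cy': 208.86725749581288, 'k1': -0.008523301091143238, 'xyz': array([ 355.98484458,  -18.27147304, 1216.69878491]), 'attitude': array([-2.96603114,  0.00491181, -1.59457153])}
scene {'fx': 407.0949419204989, 'fy': 407.0949419204989, 'cx': 281.8765061725711, 'cy': 209.44890210467827, 'k1': -0.09561493389826971, 'xyz': array([1272.37013297,   57.95130019,  889.33753452]), 'attitude': array([-2.40622583,  0.01510479,  1.67011633])}
wrist {'fx': 341.8222413776179, 'fy': 341.8222413776179, 'cx': 273.8916762307364, 'cy': 205.11042938704733, 'k1': -0.07238718356325706, 'T_tool_cam': array([[-1.68082820e-04, -9.47082891e-01, -3.20989050e-01,
         8.23812439e+01],
       [ 9.99999882e-01, -1.27535421e-05, -4.86010780e-04,
        -4.88332198e-01],
       [ 4.56198747e-04, -3.20989094e-01,  9.47082781e-01,
        -1.42058588e+02],
       [ 0.00000000e+00,  0.00000000e+00,  0.00000000e+00,
         1.00000000e+00]])}
```

View pics/top0.png

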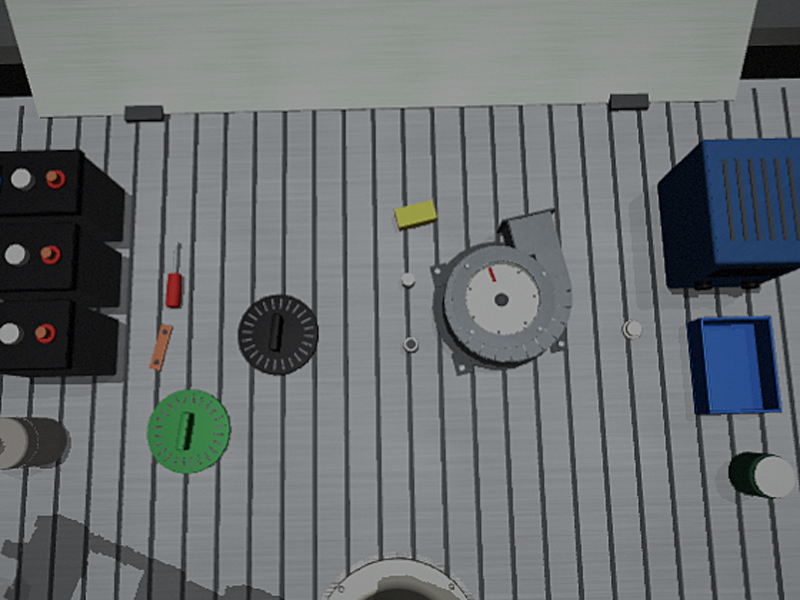

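View pics/scene0.png

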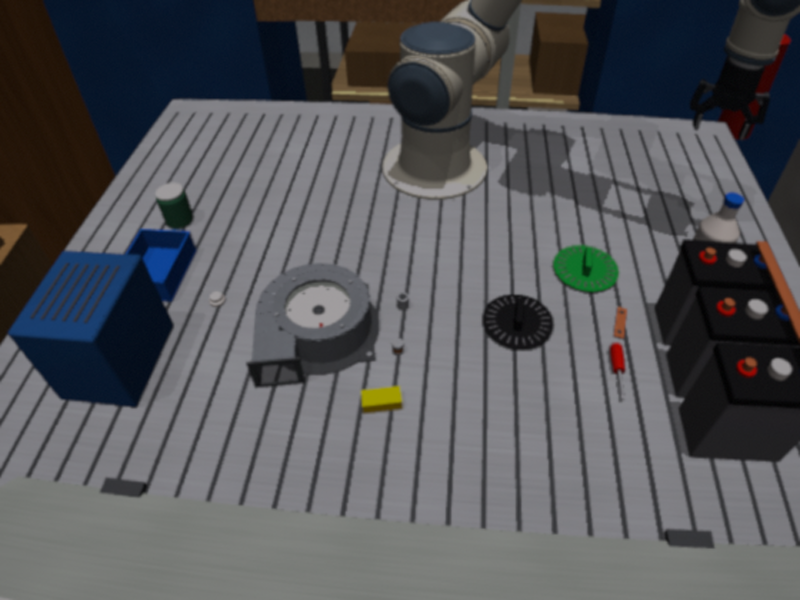

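The top view shows the black cover's grip at (276,332), the blower opening centred about (502,299) with the red mark at (491,273), and the green look-alike at (188,431). The scene view agrees. I'll turn these into positions next.

```bash
cat > h.py <<'E'
from station import env, vision
import cv2, numpy as np
from scipy.spatial.transform import Rotation as Ro
def cam(n):
    c=vision.camera_info(n)
    if n=="wrist":
        s=env.state(); T=np.eye(4); T[:3,:3]=Ro.from_euler('xyz',s['eef_rot']).as_matrix(); T[:3,3]=s['tool_pos']
        T=T@c['T_tool_cam']; R,p=T[:3,:3],T[:3,3]
    else: R,p=Ro.from_euler('xyz',c['attitude']).as_matrix(),c['xyz']
    return dict(R=R,p=p,K=np.array([[c['fx'],0,c['cx']],[0,c['fy'],c['cy']],[0,0,1]]),k=np.array([c['k1'],0,0,0.]))
def w(c,uv,z):
    "raw pixels -> world at height z"
    a=cv2.undistortPoints(np.float64(uv).reshape(-1,1,2),c['K'],c['k']).reshape(-1,2)
    d=np.c_[a,np.ones(len(a))]@c['R'].T
    return c['p']+d*((z-c['p'][2])/d[:,2])[:,None]
def px(c,P):
    rv=cv2.Rodrigues(c['R'].T)[0]
    return cv2.projectPoints(np.float64(P).reshape(-1,1,3),rv,-c['R'].T@c['p'],c['K'],c['k'])[0].reshape(-1,2)
def shot(n,name):
    c=cam(n); im=vision.get_image(n)[:,:,::-1].copy(); cv2.imwrite(name,im); return c,im
def ring(c,ctr,r): 
    t=np.linspace(0,2*np.pi,181); return px(c,np.c_[ctr[0]+r*np.cos(t),ctr[1]+r*np.sin(t),0*t+ctr[2]])
def tm(P):
    "world delta of point P (mm) from TCP in tool axes, m"
    s=env.state(); return Ro.from_euler('xyz',s['eef_rot']).as_matrix().T@(np.array(P)-s['tool_pos'])/1000
E
python3 - <<'E'
from h import *
c=cam("top"); f=.7
for n,u,z in(("grip",(276,332),43),("gripends",(277,314),43),("",(275,349),43),("rim",(502,299),75),("rimL",(465,299),75),("rimR",(540,299),75),("fuse",(408,280),26),("socket",(410,344),30),("guard",(415,215),25),("vent",(632,328),18),("bus",(161,347),5),("outlet",(530,215),75),("mark in",(494,280),55),("mark out",(491,267),55)):
    print(n,w(c,np.array(u)*f,z).round(0))
E
```

```text
grip [[511. 194.  43.]]
gripends [[542. 192.  43.]]
 [[483. 195.  43.]]
rim [[ 553. -188.   75.]]
rimL [[ 555. -126.   75.]]
rimR [[ 552. -251.   75.]]
fuse [[599. -33.  26.]]
socket [[487. -33.  30.]]
guard [[717. -48.  25.]]
vent [[ 507. -419.   18.]]
bus [[495. 402.   5.]]
outlet [[ 697. -242.   75.]]
mark in [[ 590. -179.   55.]]
mark out [[ 613. -175.   55.]]
```

```bash
python3 - <<'E'
from h import *
print(tm((600,-188,205)))
E
```

```text
[-0.62839075 -0.64782111  0.026369  ]
```

Emit:
send_rows(series=[[-0.028,-0.029,0,0,0,0],[-0.056,-0.058,0,0,0,0],[-0.084,-0.087,0,0,0,0],[-0.112,-0.116,0,0,0,0],[-0.14,-0.145,0,0,0,0],[-0.168,-0.174,0,0,0,0],[-0.196,-0.203,0,0,0,0],[-0.22,-0.23,0,0,0,0]], fingers=255)

```text
time: 0.9
tool_pos: [316.9, 321.4, 231.2]
eef_rot: [-3.141, -0.0, 2.875]
ft_force: [0.7, -0.0, 0.7]
finger_gap: 0.2
grasp_force: 0.0
```

Emit:
send_rows(series=[[-0.028,-0.029,0,0,0,-0.03],[-0.056,-0.058,0,0,0,-0.06],[-0.084,-0.087,0,0,0,-0.09],[-0.112,-0.116,0,0,0,-0.12],[-0.14,-0.145,0,0,0,-0.15],[-0.168,-0.174,0,0,0,-0.18],[-0.196,-0.203,0,0,0,-0.2],[-0.22,-0.23,0,0,0,-0.22]])

```text
time: 1.7
tool_pos: [468.6, 41.3, 231.2]
eef_rot: [-3.142, -0.0, 3.095]
ft_force: [-0.1, 1.0, 0.4]
finger_gap: 0.1
grasp_force: 0.0
```

```bash
python3 - <<'E'
from h import *
s=env.state(); print(s['time'],s['tool_pos'],s['eef_rot'],s['joint_pos'],s['ft_force'],tm((600,-188,205)))
E
```

```text
1.7 [468.57447123  41.31320405 231.16246659] [-3.14154287e+00 -1.02738109e-04  3.09514306e+00] [-3.90685839e-02  2.77463127e-01  1.71239496e+00 -5.36625367e-05
  1.15183767e+00 -1.56339349e+00] [-0.09120965  0.97844619  0.3687582 ] [-0.14193414 -0.2229621   0.02615898]
```

Emit:
send_rows(series=[[-0.025,-0.04,0.005,0,0,0],[-0.05,-0.08,0.01,0,0,0],[-0.075,-0.12,0.015,0,0,0],[-0.1,-0.16,0.02,0,0,0],[-0.125,-0.195,0.025,0,0,0],[-0.142,-0.223,0.026,0,0,0],[-0.142,-0.223,0.026,0,0,0]])

```text
time: 2.4
tool_pos: [600.7, -189.9, 204.3]
eef_rot: [-3.141, 0.0, 3.092]
ft_force: [0.1, 0.6, -0.2]
finger_gap: 0.4
grasp_force: 0.0
```

```bash
python3 - <<'E'
from h import *
print(env.state()['tool_pos'])
c,im=shot("wrist","pics/w1raw.png")
for r,z in((62,75),): cv2.polylines(im,[np.int32(ring(c,(553,-188,z),r)*1).reshape(-1,1,2)],True,(0,255,0),1)
cv2.imwrite("pics/w1.png",cv2.resize(im,(800,600),interpolation=cv2.INTER_CUBIC))
E
```

```text
[ 600.67253008 -189.8695155   204.26895655]
```

View pics/w1.png

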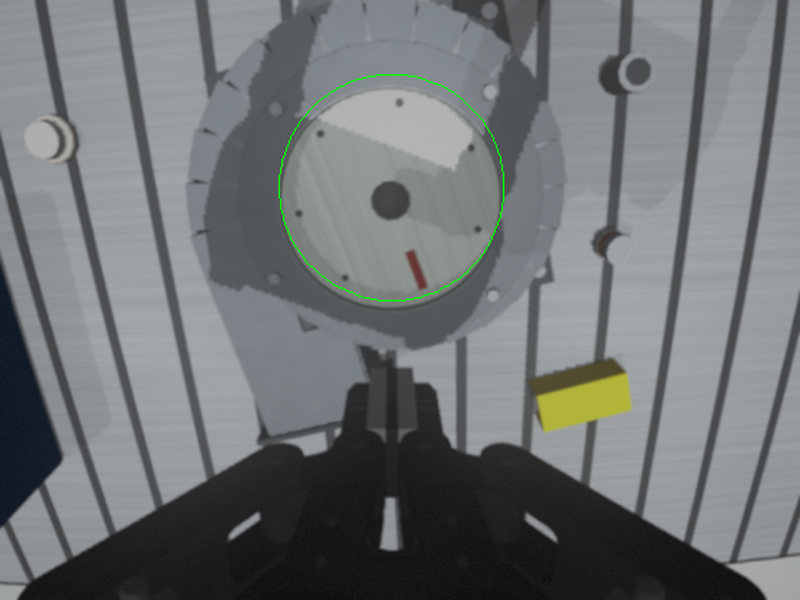

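The wrist view shows the open rotor with its hub at (390,200), the red mark at (416,270) and the opening about (281–503, 80–307). My predicted rim ring (green) looks about 5 px high. I'll enlarge it to refine.

```bash
python3 - <<'E'
import cv2
im=cv2.imread("pics/w1raw.png")[30:240,170:380]
im=cv2.convertScaleAbs(im,alpha=1.6)
cv2.imwrite("pics/w1c.png",cv2.resize(im,(600,600),interpolation=cv2.INTER_CUBIC))
E
```

```text
(no output)
```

View pics/w1c.png

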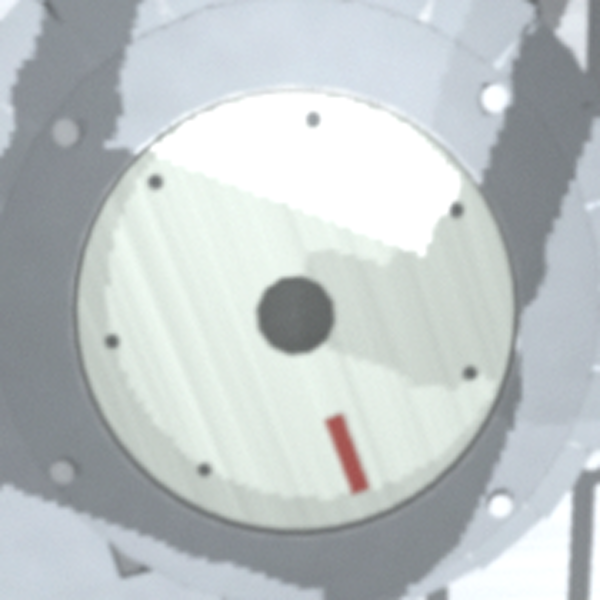

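The enlarged crop shows the opening's edge at left (76,310), right (516,310), top (296,88) and bottom (296,531). The hub is at (295,316) and the red mark runs from (335,417) to (359,490).

```bash
cat >> h.py <<'E'
E
python3 - <<'E'
from h import *
c=cam("wrist"); # arm unmoved
u=np.array([(76,310),(516,310),(296,88),(296,531)])/ (600/210)+[170,30]
P=w(c,u,75); print(P.round(1)); print("ctr",(P[:2].mean(0)),P[2:].mean(0), P[0]-P[1],P[2]-P[3])
for z in (47,57,65): print(z, w(c,np.array([(295,316)])/(600/210)+[170,30],z).round(1))
print(tm((553-36,-190,90)), env.state()['ft_force'])
E
```

```text
[[ 550.4 -247.4   75. ]
 [ 556.3 -125.6   75. ]
 [ 496.  -183.7   75. ]
 [ 618.5 -189.7   75. ]]
ctr [ 553.35339702 -186.49625065   75.        ] [ 557.26013527 -186.68495939   75.        ] [  -5.97002759 -121.72568629    0.        ] [-122.52757087    6.03971916    0.        ]
47 [[ 559.1 -187.1   47. ]]
57 [[ 557.7 -187.    57. ]]
65 [[ 556.6 -186.9   65. ]]
[ 0.08232937 -0.00617178  0.11441979] [-0.09056143  0.9760475   0.1126837 ]
```

Emit:
send_rows(series=[[0.0,0.03,0.03,0,0,0],[0.0,0.06,0.05,0,0,0],[0.0,0.06,0.05,0,0,0],[0.0,0.06,0.05,0,0,0]])

```text
time: 2.85
tool_pos: [601.6, -125.1, 155.1]
eef_rot: [3.141, -0.001, 3.097]
ft_force: [-0.1, -0.2, 0.6]
finger_gap: -0.0
grasp_force: 0.0
```

```bash
cat > mk.py <<'E'
from h import *
import pickle,sys
c,im=shot("wrist","pics/mk%s.png"%sys.argv[1])
f=im.astype(float); m=((f[:,:,2]>1.8*f[:,:,1])&(f[:,:,2]>50)).astype(np.uint8)
n,l,st,ce=cv2.connectedComponentsWithStats(m)
for i in range(1,n):
    if st[i,4]>30: print(ce[i],st[i])
pickle.dump((c,[ce[i] for i in range(1,n) if st[i,4]>30]),open("mk%s.pkl"%sys.argv[1],"wb"))
E
python3 mk.py 1
```

```text
[208.23931624 210.11965812] [201 196  15  28 117]
```

Emit:
send_rows(series=[[0.0,-0.04,0,0,0,0],[0.0,-0.08,0,0,0,0],[0.0,-0.12,0,0,0,0],[0.0,-0.12,0,0,0,0],[0.0,-0.12,0,0,0,0]])

```text
time: 3.4
tool_pos: [596.4, -247.7, 156.0]
eef_rot: [-3.141, 0.001, 3.092]
ft_force: [0.5, 0.9, -0.2]
finger_gap: 0.0
grasp_force: 0.0
```

```bash
python3 mk.py 2; python3 - <<'E'
from h import *
print(tm((592.5,-187,90)), env.state()['ft_force'])
E
```

```text
[369.41621622 207.84864865] [363 194  14  29 185]
[0.00682292 0.05933655 0.06584993] [ 0.28381568  0.33006417 -0.05798257]
```

```bash
python3 - <<'E'
from h import *
import pickle
A=[]
for k in "12":
    c,l=pickle.load(open(f"mk{k}.pkl","rb")); A.append((c,l[0]))
for z in range(40,64,2):
    a,b=[w(c,u,z)[0] for c,u in A]; print(z,a.round(1),b.round(1),(a-b).round(1)[:2])
a=[cv2.resize(cv2.convertScaleAbs(cv2.imread(f"pics/mk{k}.png")[100:310,x:x+200],alpha=1.5),(400,420),interpolation=cv2.INTER_CUBIC) for k,x in(("1",130),("2",270))]
cv2.imwrite("pics/pair.png",np.hstack(a))
E
```

```text
40 [ 607.9 -178.6   40. ] [ 607.5 -172.1   40. ] [ 0.4 -6.5]
42 [ 607.2 -178.2   42. ] [ 606.8 -172.7   42. ] [ 0.5 -5.5]
44 [ 606.5 -177.7   44. ] [ 606.  -173.2   44. ] [ 0.5 -4.5]
46 [ 605.9 -177.3   46. ] [ 605.3 -173.8   46. ] [ 0.5 -3.5]
48 [ 605.2 -176.8   48. ] [ 604.6 -174.3   48. ] [ 0.6 -2.5]
50 [ 604.5 -176.4   50. ] [ 603.9 -174.9   50. ] [ 0.6 -1.5]
52 [ 603.8 -176.    52. ] [ 603.1 -175.5   52. ] [ 0.7 -0.5]
54 [ 603.1 -175.5   54. ] [ 602.4 -176.    54. ] [0.7 0.5]
56 [ 602.4 -175.1   56. ] [ 601.7 -176.6   56. ] [0.7 1.5]
58 [ 601.7 -174.6   58. ] [ 601.  -177.1   58. ] [0.8 2.5]
60 [ 601.  -174.2   60. ] [ 600.2 -177.7   60. ] [0.8 3.5]
62 [ 600.3 -173.8   62. ] [ 599.5 -178.3   62. ] [0.8 4.5]
```

View pics/pair.png

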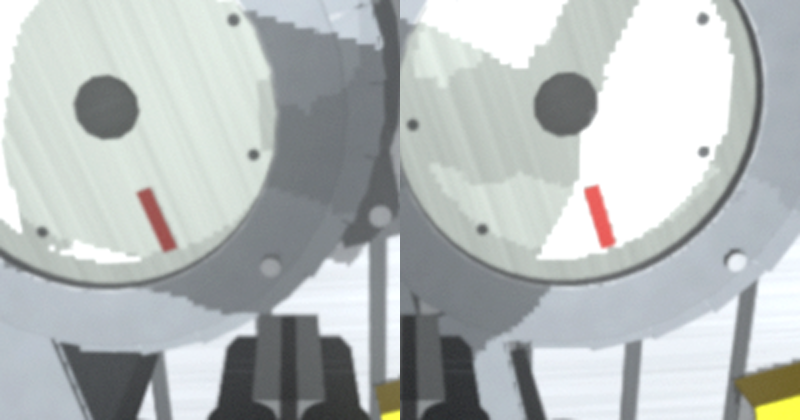

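The pair shows the disc in two views. The red mark is at (157,219) left and (600,216) right, the same casing bolt at (270,267) and (736,261), and a disc hole at (253,154) and (703,152).

```bash
python3 - <<'E'
from h import *
import pickle
c1,c2=[pickle.load(open(f"mk{k}.pkl","rb"))[0] for k in "12"]
def tri(u1,u2):
    r=[]
    for c,u in((c1,u1),(c2,u2)):
        a=cv2.undistortPoints(np.float64([[u]]),c['K'],c['k'])[0,0]; d=c['R']@[*a,1]; r.append((c['p'],d/np.linalg.norm(d)))
    A=sum(np.eye(3)-np.outer(d,d) for p,d in r); b=sum((np.eye(3)-np.outer(d,d))@p for p,d in r); return np.linalg.solve(A,b)
for n,a,b in(("bolt",(270,267),(736,261)),("hole",(253,154),(703,152)),("hole2",(233,19),(703,18)),("hole3",(42,232),(482,229)),("hub",(106,107),(566,104)),("mark0",(145,190),(591,188)),("mark1",(169,248),(607,244))):
    print(n,tri(np.array(a)/2+[130,100],np.array(b)/2-[200,0]+[270,100]).round(1))
E
```

```text
bolt [ 613.6 -132.5   77.8]
hole [ 579.3 -137.5   53.2]
hole2 [ 530.8 -141.5   53.6]
hole3 [ 606.  -220.5   53.3]
hub [ 559.3 -189.4   53.4]
mark0 [ 591.6 -179.    52.3]
mark1 [ 614.7 -172.1   53.1]
```

Emit:
send_rows(series=[[0.003,0.03,0.02,0,0,0],[0.005,0.0583,0.04,0,0,0],[0.005,0.0583,0.06,0,0,0],[0.005,0.0583,0.075,0,0,0],[0.005,0.0583,0.085,0,0,0],[0.005,0.0583,0.092,0,0,0],[0.005,0.0583,0.096,0,0,0],[0.005,0.0583,0.097,0,0,0]])

```text
time: 4.25
tool_pos: [594.3, -187.7, 58.3]
eef_rot: [-3.142, 0.0, 3.095]
ft_force: [-0.4, -0.7, 0.1]
finger_gap: 0.4
grasp_force: 0.0
```

Emit:
send_rows(series=[[0,0,0.0005,0,0,0],[0,0,0.001,0,0,0],[0,0,0.0015,0,0,0],[0,0,0.002,0,0,0],[0,0,0.002,0,0,0]])

```text
time: 4.75
tool_pos: [594.3, -187.7, 56.3]
eef_rot: [-3.142, 0.0, 3.095]
ft_force: [0.1, -0.2, -0.9]
finger_gap: 0.2
grasp_force: 0.0
```

Still no contact, so I'll creep down in 1 mm steps.

Emit:
send_rows(series=[[0,0,0.0005,0,0,0],[0,0,0.001,0,0,0],[0,0,0.001,0,0,0]])

```text
time: 5.05
tool_pos: [594.2, -187.7, 55.2]
eef_rot: [3.142, -0.0, 3.095]
ft_force: [0.2, 0.1, 0.4]
finger_gap: -0.3
grasp_force: 0.0
```

Emit:
send_rows(series=[[0,0,0.0005,0,0,0],[0,0,0.001,0,0,0],[0,0,0.001,0,0,0]])

```text
time: 5.35
tool_pos: [594.2, -187.7, 54.2]
eef_rot: [3.142, -0.0, 3.095]
ft_force: [-0.1, 0.4, 0.2]
finger_gap: 0.1
grasp_force: 0.0
```

Emit:
send_rows(series=[[0,0,0.0005,0,0,0],[0,0,0.001,0,0,0],[0,0,0.001,0,0,0]])

```text
time: 5.65
tool_pos: [594.2, -187.7, 53.2]
eef_rot: [3.142, -0.0, 3.095]
ft_force: [0.3, -1.1, 0.9]
finger_gap: -0.1
grasp_force: 0.0
```

Emit:
send_rows(series=[[0,0,0.0005,0,0,0],[0,0,0.001,0,0,0],[0,0,0.001,0,0,0]])

```text
time: 5.95
tool_pos: [594.3, -187.7, 52.3]
eef_rot: [-3.142, 0.0, 3.095]
ft_force: [0.3, -0.2, 1.5]
finger_gap: 0.1
grasp_force: 1.0
```

Emit:
send_rows(series=[[0,0,0.0004,0,0,0],[0,0,0.0007,0,0,0],[0,0,0.0007,0,0,0]])

```text
time: 6.25
tool_pos: [594.3, -187.7, 51.7]
eef_rot: [-3.141, 0.0, 3.095]
ft_force: [-1.7, 0.0, 4.3]
finger_gap: 0.4
grasp_force: 2.3
```

```bash
python3 - <<'E'
import numpy as np
yaw=3.095; X=np.array([np.cos(yaw),np.sin(yaw)]); Y=np.array([np.sin(yaw),-np.cos(yaw)])
for k in range(6):
    t0=np.deg2rad(60*k); p=lambda t:36.3*np.array([np.cos(t),np.sin(t)])
    print(60*k,[[round(float((p(t)-p(t0))@X)/1000,4),round(float((p(t)-p(t0))@Y)/1000,4)] for t in t0+np.deg2rad(7.5*np.arange(1,9))])
E
```

```text
0 [[0.0005, 0.0047], [0.0017, 0.0093], [0.0034, 0.0137], [0.0057, 0.0179], [0.0085, 0.0217], [0.0118, 0.0251], [0.0155, 0.0281], [0.0196, 0.0306]]
60 [[0.0044, 0.0019], [0.0089, 0.0032], [0.0136, 0.0039], [0.0184, 0.004], [0.0231, 0.0035], [0.0277, 0.0023], [0.0321, 0.0006], [0.0363, -0.0017]]
120 [[0.0038, -0.0028], [0.0072, -0.0061], [0.0102, -0.0098], [0.0127, -0.0139], [0.0146, -0.0182], [0.0159, -0.0228], [0.0166, -0.0275], [0.0167, -0.0322]]
180 [[-0.0005, -0.0047], [-0.0017, -0.0093], [-0.0034, -0.0137], [-0.0057, -0.0179], [-0.0085, -0.0217], [-0.0118, -0.0251], [-0.0155, -0.0281], [-0.0196, -0.0306]]
240 [[-0.0044, -0.0019], [-0.0089, -0.0032], [-0.0136, -0.0039], [-0.0184, -0.004], [-0.0231, -0.0035], [-0.0277, -0.0023], [-0.0321, -0.0006], [-0.0363, 0.0017]]
300 [[-0.0038, 0.0028], [-0.0072, 0.0061], [-0.0102, 0.0098], [-0.0127, 0.0139], [-0.0146, 0.0182], [-0.0159, 0.0228], [-0.0166, 0.0275], [-0.0167, 0.0322]]
```

Pressing 0.5 mm more in the first row (about 6.5 N), then dragging through the first 60°.

Emit:
send_rows(series=[[0.0005,0.0047,0.0005,0,0,0],[0.0017,0.0093,0.0005,0,0,0],[0.0034,0.0137,0.0005,0,0,0],[0.0057,0.0179,0.0005,0,0,0],[0.0085,0.0217,0.0005,0,0,0],[0.0118,0.0251,0.0005,0,0,0],[0.0155,0.0281,0.0005,0,0,0],[0.0196,0.0306,0.0005,0,0,0]])

```text
time: 7.05
tool_pos: [576.8, -156.3, 51.5]
eef_rot: [-3.141, 0.002, 3.095]
ft_force: [1.9, -1.5, 5.9]
finger_gap: -0.1
grasp_force: 2.7
```

```bash
python3 mk.py 3; python3 - <<'E'
from h import *
import pickle
c,l=pickle.load(open("mk3.pkl","rb"))
for u in l:
    p=w(c,u,52)[0]-[558,-188,0]; print(p,np.degrees(np.arctan2(p[1],p[0])),"start",np.degrees(np.arctan2(12.5,45.5)))
print(env.state()['ft_force'],env.state()['tool_pos'])
E
```

```text
[312.61363636 277.28787879] [304 271  18  13 132]
[21.11326421 49.32953976 52.        ] 66.82885810342577 start 15.361616311848659
[ 0.58873541 -0.51751592  5.61493055] [ 576.04964246 -155.81132162   51.39188568]
```

The rotor follows, at roughly 52–60° with a 5.6 N press. I'll continue with a touch more press.

Emit:
send_rows(series=[[0.0044,0.0019,0.0002,0,0,0],[0.0089,0.0032,0.0002,0,0,0],[0.0136,0.0039,0.0002,0,0,0],[0.0184,0.004,0.0002,0,0,0],[0.0231,0.0035,0.0002,0,0,0],[0.0277,0.0023,0.0002,0,0,0],[0.0321,0.0006,0.0002,0,0,0],[0.0363,-0.0017,0.0002,0,0,0]])

```text
time: 7.9
tool_pos: [540.4, -156.1, 51.3]
eef_rot: [-3.141, 0.002, 3.095]
ft_force: [2.1, 0.3, 5.4]
finger_gap: 0.2
grasp_force: 3.1
```

Emit:
send_rows(series=[[0.0038,-0.0028,0,0,0,0],[0.0072,-0.0061,0,0,0,0],[0.0102,-0.0098,0,0,0,0],[0.0127,-0.0139,0,0,0,0],[0.0146,-0.0182,0,0,0,0],[0.0159,-0.0228,0,0,0,0],[0.0166,-0.0275,0,0,0,0],[0.0167,-0.0322,0,0,0,0]])

```text
time: 8.7
tool_pos: [521.7, -187.4, 51.1]
eef_rot: [3.141, 0.0, 3.095]
ft_force: [0.1, 3.8, 8.0]
finger_gap: 0.2
grasp_force: 3.5
```

```bash
cat > an.py <<'E'
from h import *
import pickle,sys,subprocess
subprocess.run(["python3","mk.py",sys.argv[1]])
c,l=pickle.load(open("mk%s.pkl"%sys.argv[1],"rb"))
for u in l:
    p=w(c,u,52)[0]-[558,-188,0]; print(p,np.degrees(np.arctan2(p[1],p[0]))-15.4)
s=env.state();q=s['tool_pos']-[558,-188,0]; print(s['ft_force'],s['tool_pos'],np.degrees(np.arctan2(q[1],q[0])),np.hypot(*q[:2]))
E
python3 an.py 4
```

```text
[294.31205674 259.09219858] [290 252  11  16 141]
[-44.28188854   9.79635638  52.        ] 152.12553370911996
this script no longer has the robotException ignored in: <_io.TextIOWrapper mode='rw' encoding='UTF-8'>
Traceback (most recent call last):
BrokenPipeError: [Errno 32] Broken pipe
```

Fz is about 7–8 N, under the 12 N limit. I'll hold this height and continue round.

Emit:
send_rows(series=[[-0.0005,-0.0047,0,0,0,0],[-0.0017,-0.0093,0,0,0,0],[-0.0034,-0.0137,0,0,0,0],[-0.0057,-0.0179,0,0,0,0],[-0.0085,-0.0217,0,0,0,0],[-0.0118,-0.0251,0,0,0,0],[-0.0155,-0.0281,0,0,0,0],[-0.0196,-0.0306,0,0,0,0]])

```text
time: 9.55
tool_pos: [539.6, -218.9, 51.0]
eef_rot: [3.141, -0.0, 3.095]
ft_force: [-1.6, 1.1, 8.3]
finger_gap: 0.1
grasp_force: 3.7
```

Emit:
send_rows(series=[[-0.0044,-0.0019,0,0,0,0],[-0.0089,-0.0032,0,0,0,0],[-0.0136,-0.0039,0,0,0,0],[-0.0184,-0.004,0,0,0,0],[-0.0231,-0.0035,0,0,0,0],[-0.0277,-0.0023,0,0,0,0],[-0.0321,-0.0006,0,0,0,0],[-0.0363,0.0017,0,0,0,0]])

```text
time: 10.35
tool_pos: [576.2, -219.1, 51.1]
eef_rot: [-3.141, 0.0, 3.095]
ft_force: [-3.1, -1.3, 7.2]
finger_gap: -0.1
grasp_force: 3.5
```

Emit:
send_rows(series=[[-0.0038,0.0028,0,0,0,0],[-0.0072,0.0061,0,0,0,0],[-0.0102,0.0098,0,0,0,0],[-0.0127,0.0139,0,0,0,0],[-0.0146,0.0182,0,0,0,0],[-0.0159,0.0228,0,0,0,0],[-0.0166,0.0275,0,0,0,0],[-0.0167,0.0322,0,0,0,0]])

```text
time: 11.15
tool_pos: [594.7, -187.8, 51.2]
eef_rot: [-3.141, 0.001, 3.095]
ft_force: [0.3, -2.8, 5.9]
finger_gap: 0.5
grasp_force: 3.3
```

Emit:
send_rows(series=[[0.0005,0.0047,0,0,0,0],[0.0017,0.0093,0,0,0,0],[0.0034,0.0137,0,0,0,0],[0.0057,0.0179,0,0,0,0],[0.0085,0.0217,0,0,0,0],[0.0118,0.0251,0,0,0,0],[0.0155,0.0281,0,0,0,0],[0.0196,0.0306,0,0,0,0]])

```text
time: 11.95
tool_pos: [576.9, -156.3, 51.3]
eef_rot: [-3.141, 0.002, 3.095]
ft_force: [2.3, -2.4, 6.4]
finger_gap: -0.2
grasp_force: 3.0
```

Emit:
send_rows(series=[[0.0044,0.0019,0,0,0,0],[0.0089,0.0032,0,0,0,0],[0.0136,0.0039,0,0,0,0],[0.0184,0.004,0,0,0,0],[0.0231,0.0035,0,0,0,0],[0.0277,0.0023,0,0,0,0],[0.0321,0.0006,0,0,0,0],[0.0363,-0.0017,0,0,0,0]])

```text
time: 12.75
tool_pos: [540.4, -156.2, 51.3]
eef_rot: [-3.141, 0.002, 3.095]
ft_force: [1.7, 1.0, 6.5]
finger_gap: -0.3
grasp_force: 3.1
```

```bash
sed -i 's/^import pickle,sys,subprocess/import pickle,sys/; s/^subprocess.*/exec(open("mk.py").read())/' an.py; python3 an.py 5
```

```text
[ 0.76241977 -0.86219712  6.18836141] [ 539.7604347  -156.44681484   51.23332422] 120.03039526707705 36.445647698334234
```

Emit:
send_rows(series=[[0.0038,-0.0028,0,0,0,0],[0.0072,-0.0061,0,0,0,0],[0.0102,-0.0098,0,0,0,0],[0.0127,-0.0139,0,0,0,0],[0.0146,-0.0182,0,0,0,0],[0.0159,-0.0228,0,0,0,0],[0.0166,-0.0275,0,0,0,0],[0.0167,-0.0322,0,0,0,0]])

```text
time: 13.6
tool_pos: [521.6, -187.4, 51.1]
eef_rot: [3.141, 0.0, 3.095]
ft_force: [0.2, 2.7, 7.4]
finger_gap: -0.1
grasp_force: 3.5
```

Emit:
send_rows(series=[[0,0,-0.002,0,0,0],[0,0,-0.01,0,0,0],[0,0,-0.04,0,0,0],[0,0,-0.08,0,0,0],[-0.03,0,-0.12,0,0,0],[-0.06,0,-0.15,0,0,0],[-0.08,0,-0.15,0,0,0],[-0.08,0,-0.15,0,0,0]])

```text
time: 14.4
tool_pos: [603.9, -191.2, 202.2]
eef_rot: [-3.141, 0.003, 3.096]
ft_force: [-0.4, 0.4, -0.9]
finger_gap: 0.1
grasp_force: 0.0
```

```bash
python3 an.py 6
```

```text
[317.34782609 114.10869565] [312 111  11   7  46]
[-15.40402372  34.97081429  52.        ] 98.37264061627279
[-0.12058608 -0.76934098 -0.44937007] [ 602.08039928 -190.94395703  201.1915993 ] -3.8208863259483707 44.17859757473044
```

```bash
python3 - <<'E'
import cv2
im=cv2.imread("pics/mk6.png")[30:240,170:380]
cv2.imwrite("pics/mk6c.png",cv2.resize(im,(500,500),interpolation=cv2.INTER_CUBIC))
E
```

```text
(no output)
```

View pics/mk6c.png

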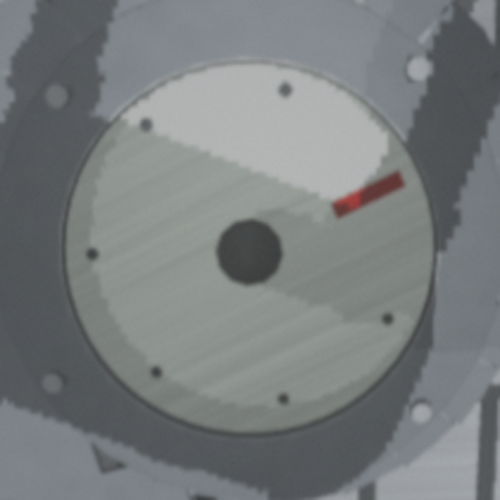

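Between the two enlarged views the mark went from 21° to 116°, i.e. 95° plus one full turn. The intermediate checks at about 52° and 152° fit a constant slip, so the total is about 455°. Now the cover: I'll fly over to look at it with the fingers open.

Emit:
send_rows(series=[[0.008,0.048,0,0,0,0],[0.016,0.096,0,0,0,0],[0.024,0.144,0,0,0,0],[0.03,0.192,0,0,0,0],[0.038,0.24,0,0,0,0],[0.045,0.288,0.01,0,0,0],[0.053,0.335,0.02,0,0,0],[0.06,0.375,0.03,0,0,0]], fingers=0)

```text
time: 15.25
tool_pos: [557.2, 188.0, 170.3]
eef_rot: [-3.141, -0.001, 3.095]
ft_force: [0.7, 0.3, -0.2]
finger_gap: 85.0
grasp_force: 0.0
```

Emit:
send_rows(series=[[0,0.008,0.01,0,0,0],[0,0.008,0.01,0,0,0],[0,0.008,0.01,0,0,0]])

```text
time: 15.55
tool_pos: [559.0, 193.0, 160.8]
eef_rot: [-3.141, -0.001, 3.095]
ft_force: [0.3, -0.7, -0.1]
finger_gap: 85.4
grasp_force: 0.0
```

```bash
python3 - <<'E'
from h import *
import pickle
s=env.state();print(s['tool_pos'],s['eef_rot'])
c,im=shot("wrist","pics/cv_raw.png"); pickle.dump(c,open("cv.pkl","wb"))
im=cv2.convertScaleAbs(im,alpha=1.8)
cv2.imwrite("pics/cv.png",cv2.resize(im,(800,600),interpolation=cv2.INTER_CUBIC))
E
```

```text
[559.03145593 192.96144497 160.78939992] [-3.14093990e+00 -9.95373742e-04  3.09452657e+00]
```

View pics/cv.png

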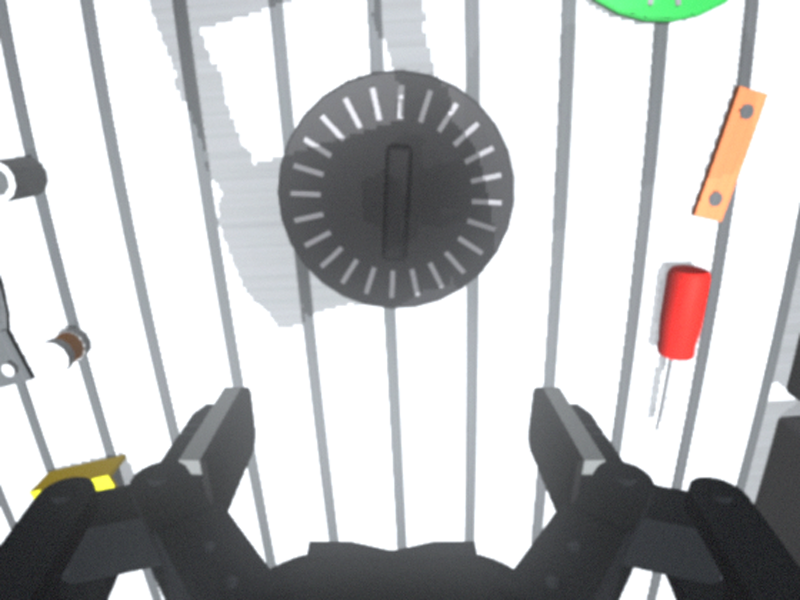

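The cover's bar top runs from (399,147) to (395,258). The disc edges are at 279/514 horizontally and 71/306 vertically. The fingers are open and nothing is near them.

```bash
python3 - <<'E'
from h import *
import pickle
c=pickle.load(open("cv.pkl","rb"))
b=w(c,np.array([(399,147),(395,258)])*.7,43); print(b.round(1),b.mean(0),np.linalg.norm(b[0]-b[1]),np.arctan2(*(b[1]-b[0])[[1,0]]))
d=w(c,np.array([(279,188),(514,188),(397,71),(396,306)])*.7,11); print(d.round(1),d[:2].mean(0),d[2:].mean(0))
s=env.state(); print(s['time'],tm((*b.mean(0)[:2],15)))
E
```

```text
[[485.6 199.7  43. ]
 [544.3 195.   43. ]] [514.914712   197.30874396  43.        ] 58.86914861148015 -0.07988118379950664
[[506.5 128.1  11. ]
 [513.  267.2  11. ]
 [445.6 200.7  11. ]
 [584.1 194.   11. ]] [509.75535684 197.62030343  11.        ] [514.82606248 197.36759066  11.        ]
15.6 [0.0447008  0.00253519 0.14615068]
```

Emit:
send_rows(series=[[0.022,0.001,0.02,0,0,0.017],[0.0447,0.0025,0.04,0,0,0.033],[0.0447,0.0025,0.075,0,0,0.033],[0.0447,0.0025,0.105,0,0,0.033],[0.0447,0.0025,0.13,0,0,0.033],[0.0447,0.0025,0.141,0,0,0.033],[0.0447,0.0025,0.145,0,0,0.033],[0.0447,0.0025,0.145,0,0,0.033]])

```text
time: 16.4
tool_pos: [515.4, 198.2, 16.4]
eef_rot: [3.141, 0.0, 3.061]
ft_force: [0.6, -0.3, -0.5]
finger_gap: 85.1
grasp_force: 0.0
```

Emit:
send_rows(series=[[0,0,0,0,0,0],[0,0,0,0,0,0],[0,0,0,0,0,0],[0,0,0,0,0,0],[0,0,0,0,0,0],[0,0,0,0,0,0]], fingers=255)

```text
time: 17.0
tool_pos: [515.1, 198.7, 16.2]
eef_rot: [3.141, 0.0, 3.062]
ft_force: [-2.7, -0.5, 8.4]
finger_gap: 13.1
grasp_force: 59.8
```

Emit:
send_rows(series=[[0,0,-0.003,0,0,0],[0,0,-0.012,0,0,0],[0,0,-0.04,0,0,0],[0,0,-0.08,0,0,0],[0,0,-0.12,0,0,0],[0,0,-0.15,0,0,0],[0,0,-0.16,0,0,0],[0,0,-0.16,0,0,0]])

```text
time: 17.8
tool_pos: [515.5, 198.8, 177.3]
eef_rot: [3.141, 0.002, 3.062]
ft_force: [0.1, 0.6, -2.1]
finger_gap: 13.2
grasp_force: 58.7
```

```bash
python3 - <<'E'
from h import *
import pickle
c=pickle.load(open("mk6.pkl","rb"))[0]
u=np.array([(66,250),(435,250),(250,62),(250,435)])/(500/210)+[170,30]
P=w(c,u,75); print(P.round(1),P[:2].mean(0),P[2:].mean(0))
# undistorted-circle fit using mk1, mk2 pair rim points (bottom/right edges)
from scipy.optimize import least_squares
c1,c2=[pickle.load(open(f"mk{k}.pkl","rb"))[0] for k in "12"]
q1=w(c1,np.array([(100,286),(190,270),(250,215),(275,130)])/2+[130,100],75)
q2=w(c2,np.array([(420,215),(480,262),(565,283),(690,225),(745,160),(761,90)])/2-[200,0]+[270,100],75)
for q in(q1,q2,P):
    r=least_squares(lambda x:np.hypot(q[:,0]-x[0],q[:,1]-x[1])-62,[557,-188]); print(r.x,r.fun.round(1))
s=env.state();print(s['tool_pos'],s['eef_rot'],s['ft_force'],s['finger_gap'],s['grasp_force'])
R=Ro.from_euler('xyz',s['eef_rot']).as_matrix(); print((R.T@np.array([557-514.9,-187-197.4,0])).round(1))
E
```

```text
[[ 552.4 -249.3   75. ]
 [ 558.  -128.2   75. ]
 [ 497.7 -186.3   75. ]
 [ 619.8 -191.8   75. ]] [ 555.18906613 -188.76606467   75.        ] [ 558.77921377 -189.08153634   75.        ]
[ 558.94027784 -189.13168861] [-0.8  0.8  0.4 -0.8]
[ 557.06581289 -191.60684838] [ 0.6 -0.1  0.8 -1.8  0.9  0.9]
[ 558.86262177 -188.93221055] [-1.3 -1.3 -0.8 -1. ]
[515.46805919 198.78754583 177.28113209] [3.14071936e+00 2.46232322e-03 3.06182219e+00] [ 0.07351166  0.58519637 -2.1075735 ] 13.216821716767653 58.682586550712585
[-7.260e+01 -3.798e+02 -2.000e-01]
```

Emit:
send_rows(series=[[-0.0094,-0.048,0,0,0,0],[-0.0188,-0.096,0,0,0,0],[-0.028,-0.144,0,0,0,0],[-0.0376,-0.192,0,0,0,0],[-0.047,-0.24,0,0,0,0],[-0.0564,-0.288,0,0,0,0],[-0.065,-0.33,0,0,0,0],[-0.07,-0.36,0,0,0,0]])

```text
time: 18.6
tool_pos: [555.3, -168.4, 174.0]
eef_rot: [3.141, -0.002, 3.06]
ft_force: [0.0, -0.1, -2.6]
finger_gap: 13.1
grasp_force: 59.0
```

Emit:
send_rows(series=[[-0.0025,-0.015,0.01,0,0,0],[-0.0036,-0.0218,0.03,0,0,0],[-0.0036,-0.0218,0.055,0,0,0],[-0.0036,-0.0218,0.07,0,0,0],[-0.0036,-0.0218,0.078,0,0,0],[-0.0036,-0.0218,0.08,0,0,0],[-0.0036,-0.0218,0.08,0,0,0],[-0.0036,-0.0218,0.08,0,0,0]])

```text
time: 19.4
tool_pos: [558.2, -187.8, 96.4]
eef_rot: [-3.141, 0.001, 3.062]
ft_force: [-0.5, 0.5, -2.3]
finger_gap: 12.9
grasp_force: 59.1
```

```bash
python3 - <<'E'
from h import *
import pickle
s=env.state();print(s['time'],s['tool_pos'],s['eef_rot'],s['ft_force'],s['finger_gap'],s['grasp_force'])
c,im=shot("wrist","pics/ho_raw.png"); pickle.dump(c,open("ho.pkl","wb"))
cv2.imwrite("pics/ho.png",cv2.resize(cv2.convertScaleAbs(im,alpha=1.5),(800,600),interpolation=cv2.INTER_CUBIC))
E
```

```text
19.4 [ 558.24519475 -187.76912073   96.42989244] [-3.14128366e+00  8.76626818e-04  3.06205020e+00] [-0.51430697  0.54638426 -2.25924807] 12.949655619978198 59.073368310928345
```

View pics/ho.png

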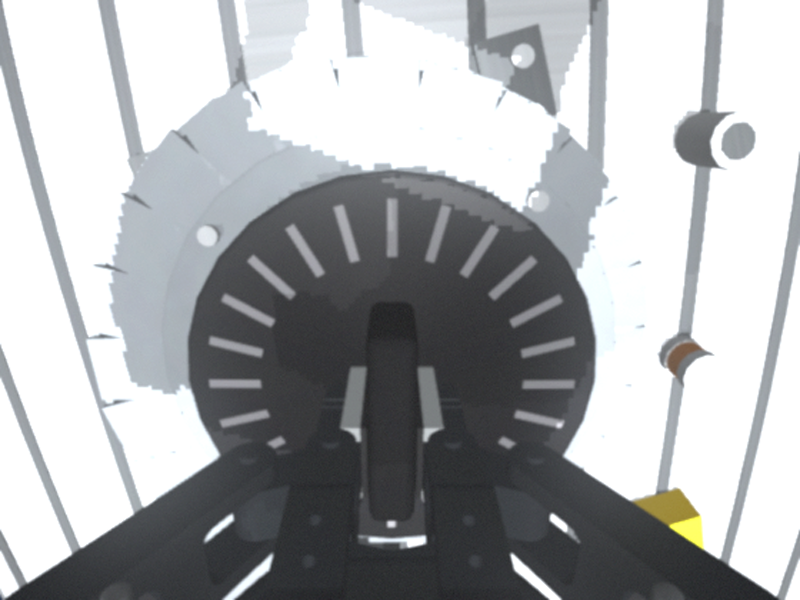

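The held cover hovers over the casing. Its disc edge is at left (189,350), right (596,350) and top (390,171). Two casing bolts show at (207,236) and (539,200), so I'll check centring against them.

```bash
python3 - <<'E'
from h import *
import pickle
from scipy.optimize import least_squares
c=pickle.load(open("ho.pkl","rb")); c6=pickle.load(open("mk6.pkl","rb"))[0]
fit=lambda q,r:least_squares(lambda x:np.hypot(q[:,0]-x[0],q[:,1]-x[1])-r,q.mean(0)[:2])
f=fit(w(c,np.array([(189,350),(596,350),(390,171)])*.7,91),71); print("disc ctr",f.x,f.fun.round(1))
B=w(c,np.array([(207,236),(539,200)])*.7,77); print("bolts now",B.round(1))
k=500/210; o=[170,30]
B6=w(c6,np.array([(56,96),(419,69),(52,383),(422,411)])/k+o,77)
u=np.array([(66,250),(435,250),(250,62),(250,435)])/k+o
R6=w(c6,u,75); r=np.array([R6[:2].mean(0)[1],R6[2:].mean(0)[0]])
for rad in (60,61,62,63):
    f6=fit(R6,rad); print("rim mk6",rad,f6.x,f6.fun.round(1))
print("bolts mk6",B6.round(1), "mean",B6.mean(0)); print("shift bolts",(B-B6[:2]).round(1))
E
```

```text
disc ctr [ 559.12783753 -188.0610691 ] [-1.2 -1.2  0.4]
bolts now [[ 505.2 -247.    77. ]
 [ 502.  -134.9   77. ]]
rim mk6 60 [ 558.74329099 -188.93160448] [0.7 0.7 1.1 1.1]
rim mk6 61 [ 558.80198205 -188.93190202] [-0.3 -0.3  0.1  0.1]
rim mk6 62 [ 558.86262177 -188.93221059] [-1.3 -1.3 -0.8 -1. ]
rim mk6 63 [ 558.92530499 -188.93253059] [-2.3 -2.3 -1.8 -2. ]
bolts mk6 [[ 504.6 -246.8   77. ]
 [ 502.  -134.6   77. ]
 [ 597.  -258.9   77. ]
 [ 613.  -131.8   77. ]] mean [ 554.15053624 -193.02205878   77.        ]
shift bolts [[ 0.5 -0.1  0. ]
 [ 0.  -0.3  0. ]]
```

Cover and rim are centred to within about 1 mm in the same frame. I'll shift y by −0.7 mm and lower gently.

Emit:
send_rows(series=[[0,-0.0007,0,0,0,0],[0,-0.0007,0.002,0,0,0],[0,-0.0007,0.004,0,0,0],[0,-0.0007,0.005,0,0,0],[0,-0.0007,0.006,0,0,0],[0,-0.0007,0.007,0,0,0],[0,-0.0007,0.0075,0,0,0],[0,-0.0007,0.0075,0,0,0]])

```text
time: 20.25
tool_pos: [557.8, -188.5, 88.3]
eef_rot: [3.142, -0.0, 3.062]
ft_force: [-1.0, 0.7, -2.4]
finger_gap: 13.4
grasp_force: 59.1
```

Emit:
send_rows(series=[[0,0,0.0005,0,0,0],[0,0,0.001,0,0,0],[0,0,0.0015,0,0,0],[0,0,0.002,0,0,0],[0,0,0.0025,0,0,0],[0,0,0.0025,0,0,0]])

```text
time: 20.85
tool_pos: [557.8, -188.5, 85.8]
eef_rot: [3.142, -0.0, 3.062]
ft_force: [0.2, 0.3, -2.3]
finger_gap: 12.8
grasp_force: 59.1
```

It has passed the 91 mm level without force, so the spigot is inside. Now the last millimetre.

Emit:
send_rows(series=[[0,0,0.0002,0,0,0],[0,0,0.0004,0,0,0],[0,0,0.0006,0,0,0],[0,0,0.0006,0,0,0]])

```text
time: 21.25
tool_pos: [557.9, -188.5, 85.3]
eef_rot: [-3.142, 0.0, 3.062]
ft_force: [-0.9, 0.0, -1.0]
finger_gap: 13.2
grasp_force: 59.2
```

Emit:
send_rows(series=[[0,0,0.0002,0,0,0],[0,0,0.0004,0,0,0],[0,0,0.0004,0,0,0]])

```text
time: 21.55
tool_pos: [557.9, -188.5, 85.3]
eef_rot: [-3.142, 0.0, 3.062]
ft_force: [-2.6, 0.5, 6.1]
finger_gap: 13.0
grasp_force: 60.3
```

Seated at 85.3 mm, against 85.2 predicted. Releasing and retreating.

Emit:
send_rows(series=[[0,0,0,0,0,0],[0,0,0,0,0,0],[0,0,0,0,0,0],[0,0,0,0,0,0],[0,0,0,0,0,0],[0,0,0,0,0,0]], fingers=0)

```text
time: 22.15
tool_pos: [557.8, -188.5, 84.9]
eef_rot: [-3.142, -0.0, 3.062]
ft_force: [0.3, 0.7, -0.8]
finger_gap: 85.3
grasp_force: 0.0
```

Emit:
send_rows(series=[[0,0,-0.01,0,0,0],[0,0,-0.03,0,0,0],[0,0,-0.06,0,0,0],[-0.01,0,-0.09,0,0,0],[-0.03,0,-0.11,0,0,0],[-0.045,0,-0.12,0,0,0],[-0.045,0,-0.12,0,0,0],[-0.045,0,-0.12,0,0,0]])

```text
time: 22.95
tool_pos: [602.1, -191.9, 204.8]
eef_rot: [3.142, -0.0, 3.062]
ft_force: [-0.0, -0.2, -0.3]
finger_gap: 85.4
grasp_force: 0.0
```

```bash
python3 - <<'E'
from h import *
s=env.state();print(s['time'],s['tool_pos'],s['finger_gap'])
c,im=shot("wrist","pics/fi_raw.png")
for p in [ring(c,(558.5,-188.5,80),71)]: print(p[[0,45,90,135]]/.7)
t=vision.get_image("scene")[:,:,::-1]
a=cv2.resize(cv2.convertScaleAbs(im,alpha=1.5),(480,360)); b=cv2.resize(t[150:300,120:320],(480,360),interpolation=cv2.INTER_CUBIC)[:, :320]
cv2.imwrite("pics/fi.png",np.hstack([a,b]))
E
```

```text
22.95 [ 602.13740759 -191.9075143   204.75591563] 85.37639814297687
[[401.84592391 323.75683606]
 [522.47302767 193.22352079]
 [381.20616493  63.37187334]
 [263.77403319 213.89669803]]
```

View pics/fi.png

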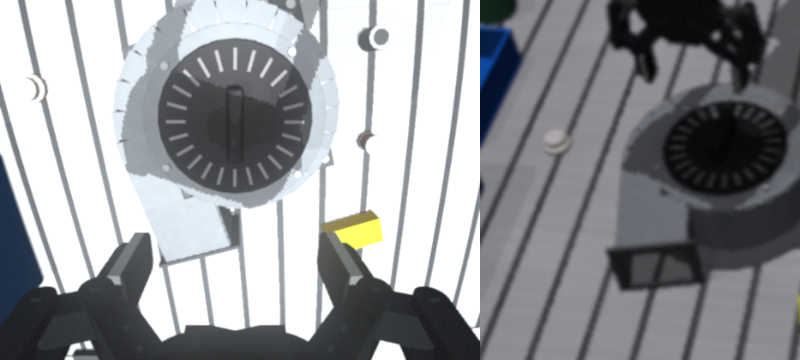

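The left half shows the cover at (159–312, 39–192), which is where a fully seated cover should appear. It lies flat in the scene view, and the small parts in view are where they were. Handing in.

```bash
python3 -c "
from station import env
print(env.job_done())"
```

```text
the job is handed in; nothing more can be done
None
```

The rotor was dragged about 1¼ turns (roughly 455°, read from the red mark) with readings of at most 8.3 N. The black cover is back fully home and released, nothing else was touched, and the job was handed in at about 23 s.

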